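Open the dial-locked strongbox and present its shackle

ROBOT

A 7-joint arm with a two-finger parallel gripper is mounted at the origin on the work surface. World frame = base frame: x ahead of the robot, y to its left, z up, the work surface at z = 0. Lengths are in mm, angles in rad, forces in N, time in s.
With the tool pointing down it reaches from about 400 to 875 mm from the base axis. Payload 4.4 kg.
Tool frame: the origin (TCP) lies between the finger pads; the fingertips stand 22 mm ahead of it and the grasp point (between the pads) lies 3 mm ahead of it; z points along the fingers, y is the line along which they close (so a half turn about z gives the same grasp; the last joint's range is limited). The gripper opens to 85 mm and grips with 20 to 120 N. Pads are 22 mm wide; open, the fingers measure 114 mm over their backs; the gripper's body (76 mm by 85 mm) begins 54 mm behind the grasp point. The pads swing forward as they close: fully open they stand 13 mm farther back than shut.
Start: joints at [1.169, 0.628, 0.038, 1.517, -0.027, 0.996, -0.02], TCP at [214.218, -613.7, 253.313] pointing down, gripper open.
Joint ranges: [-3.06, 3.06], [-0.37, 2.12], [-1.25, 1.32], [0.18, 2.47], [-1.1, 4.24], [0.23, 1.98], [-2.94, 2.94]. Speed limits (rad/s): [2.57, 2.57, 3.14, 3.14, 3.14, 3.14, 3.14].

INTERFACE

Orientations are given as [roll, pitch, yaw] about the fixed x, y, z axes, in that order (R = Rz(yaw) Ry(pitch) Rx(roll)).
In Python, from cell import ctrl gives the robot as it stands.
- The arm moves only by the tool step_arm, never from a script. Its argument "plan" is a list of rows, each an object of numbers: "dx", "dy", "dz": the shift along the tool's x, y, z scaled (see below); "ax", "ay", "az": the turn, a rotation vector about the tool's x, y, z scaled (see below); "gripper": the opening, from 0 (shut) to 1 (fully open). A call has 1 to 20 rows; each row shifts and turns the commanded pose from where the row before left it, along the tool's axes as they then stand; what a row does not reach is not made up. The controller multiplies each number of a shift by 0.3 m and each number of a turn by 90 degrees. A row lasts 1/8 s, in which the tool goes at most 62.5 mm and 10.7 degrees, less where a joint would pass 70% of its speed; a pose out of reach is approached as far as the arm can. A call with a number of a shift or a turn outside -1 to 1 is refused whole. A call with a gripper value outside its range is refused whole. The fingers move at their own pace and stop on an object; the grip force is fixed at half the most. Time passes only in rows, so rows that do not move let the fingers close. It gives the time, the measured TCP pose, the force, the opening and the grip force at its end, in the units of the state.
- ctrl.read_state(): the state, without advancing time (a new reading comes with each control period).
- ctrl.get_image(name): name is "scene" or "side" or "wrist"; returns a dict with "color" (400x640x3 uint8, red, green, blue), "range_z" (400x640 float32, mm along the optical axis (not along the pixel's ray), 0 where there is no reading), "fx", "fy", "cx", "cy" (pixels), "T" (4x4, takes a point from camera to world coordinates); the wrist camera has in their place "T_tool_cam" (4x4, takes a point from camera to tool coordinates, whose origin is the TCP and whose axes are the flange's). Camera axes: x right, y down, z forward; pixel columns grow to the right and rows downward; lengths in mm; the calibration is good to about 2 mm. A picture is of the moment at which its call begins: read the wrist's pose just before it.
- ctrl.finish_job(): hands the job in; it is judged then, once.
The state is a dict: "clock": time; "qpos": joint angles; "qd": joint speeds; "tau": joint torques, N m; "eef_pos": TCP position; "tool_rot": TCP orientation; "force": force on the tool from outside, world axes, zero at the start; "torque": the same for the moment, N m; "width": finger opening in mm; "gripper_force": force on a finger pad.
Only numpy, scipy, OpenCV 4.12 (cv2) and the standard library are available. Lean on these libraries where they do the work, as an engineer would, in place of code of your own. Each camera call takes 0.05 s, during which the arm holds its last target. There are 200 camera calls.

TASK

On the dorm desk stands a steel strongbox with a dial lock on its lid. Turn the dial click by click until the notch in its disc faces the shackle and lies over the shackle's foot, then pull the steel shackle straight up out of the lock and finish holding it in the gripper, still, arch uppermost, directly above the round cork coaster and at least 10 cm clear of it. Leave everything else on the desk where it stands.

Things in the scene. Friction and masses are not known exactly. Their poses are not given: they have to be found in the camera images.
- lockbox: Grey steel strongbox fixed to the desk, 156 (x) x 246 (y) x 66 mm high; origin at the centre of its underside. On the lid: dial axis at x 0, y -45 mm; shackle legs at x 0, y +19 and +59 mm. The leg at +59 and the one at +19 each stand in a steel socket, 26 mm square and 24 mm high, that guides it straight up. A flat 4 mm hasp strap runs under the arch.
- dial (a joint): Dial angle (rad). 0: notch faces the shackle, which is then free (within 0.12 either way). Starts between 0.5 and 1.25: turn clockwise seen from above to bring it to 0. It clicks into rest every 0.35 rad (0 is such a place; let go near it, the dial settles there). About 0.05 N m over a click. Range -0.6 to 1.7.
- dial_grip (a point): Centre of the dial's black grip bar, on the dial's axis, 106 mm above the desk; turns with the dial. Bar 60 mm long (point y), 16 mm thick (point x: pinch across it), z 85 to 118 mm above the desk, upright on an aluminium disc of 90 mm diameter (top at 85 mm). The shackle stands 59 mm from the axis: when pinching, open the fingers no more than about 60 mm.
- dial_notch (a point): The one notch in the disc's rim, about 20 mm wide and 11 mm deep; this point lies 40 mm from the dial's axis at the disc's top (85 mm above the desk), at the +y end of the grip bar, which has a white nose and line there.
- shackle_grip (a point): Middle of the shackle's bridge, 118 mm above the desk while locked. Loose arch of 10 mm round steel, 0.15 kg, 57 mm high, legs 40 mm apart, ending 52 mm below this point. The bridge's straight 24 mm lies along point y (as the strongbox's y): pinch across x from above. Its z axis points up. A foot on the leg near the dial reaches under the disc's rim. Clear of the lock when raised 30 mm.
- coaster: Round cork coaster fixed to the desk, 100 mm diameter, 5 mm thick; origin at the centre of its underside.
- mug: White mug, 82 mm wide, 92 mm high, bystander; origin at the centre of its underside, as for the others below.
- snack_can: Yellow snack can, 74 mm wide, 190 mm high, bystander.
- water_bottle: Green bottle, 66 mm wide, 210 mm high, bystander.
- cream_jar: Small jar, 60 mm wide, 50 mm high, bystander.
- eraser: White eraser, 45 x 22 x 13 mm, bystander.
- glue_stick: Grey glue stick, standing, 24 mm wide, 85 mm high, bystander.
- phone: Black phone lying flat, 72 x 150 x 9 mm, bystander.
Not all that is in view belongs to the job. Of the things that look like the part that bears shackle_grip, the smallest one is meant.

How it is judged:
By the outcome, as a careful person would: the job done as asked, in the order asked, and still so for the second after the job is handed in, while the arm keeps its last pose, push and grip.
It also fails if it takes over 51 s, if anything falls off the work surface, if the arm or the gripper's body presses on something with over 40 N, if the wrist force passes 120 N, or if a joint passes its speed limit or range.

## Working session

There is one attempt and no reset: what is moved stays moved. The work goes in short steps, Python scripts to look and compute and a tool call to move; the robot and the scene stay as the last step left them, time stands still between calls to the robot, and variables do not carry over. Pictures are saved under pics/ and viewed, at most 10 in all, crops included, and the job is handed in when it is done.

Besides the shell and the picture viewer there is one more tool, called after "Request:" by a JSON object that holds its "op" and its "data", one argument or row to a line. step_arm: Moves the arm, as the interface text tells. Shifts and turns lie within -1 to 1; 1 stands for 0.3 m of shift or 90 degrees of turn. Its arguments: {"type":"object","properties":{"plan":{"type":"array"}},"required":["plan"]}

```bash
mkdir -p pics; python3 - <<'E'
from cell import ctrl
import cv2,numpy as np
s=ctrl.read_state();print({k:np.round(v,3).tolist() for k,v in s.items()})
for n in("scene","side"):
    d=ctrl.get_image(n);cv2.imwrite(f"pics/{n}0.png",d["color"][:,:,::-1])
    np.savez(f"{n}0.npz",**d)
    print(n,d["fx"],d["cx"],d["cy"],np.round(d["T"],3).tolist())
E
```

```text
{'clock': 0.0, 'qpos': [1.169, 0.629, 0.038, 1.518, -0.027, 0.996, -0.02], 'qd': [-0.0, -0.001, 0.001, 0.001, -0.001, 0.001, -0.002], 'tau': [-0.0, -56.339, 1.226, -19.345, 0.011, 0.011, -0.0], 'eef_pos': [214.013, -613.156, 252.401], 'tool_rot': [-3.14, 0.0, 0.336], 'force': [0.299, 0.219, -0.128], 'torque': [-0.04, 0.014, -0.018], 'gripper_force': 0.0, 'width': 85.125}
scene 397.6268443583672 316.23060973421485 199.46868647473084 [[0.761, 0.377, -0.528, 1087.745], [0.649, -0.451, 0.613, -575.298], [-0.007, -0.809, -0.587, 675.222], [0.0, 0.0, 0.0, 1.0]]
side 397.5118265310617 323.81756648624446 197.4643868844646 [[-0.836, -0.27, 0.477, 112.485], [-0.548, 0.417, -0.725, 691.31], [-0.003, -0.868, -0.497, 570.015], [0.0, 0.0, 0.0, 1.0]]
```

View pics/scene0.png

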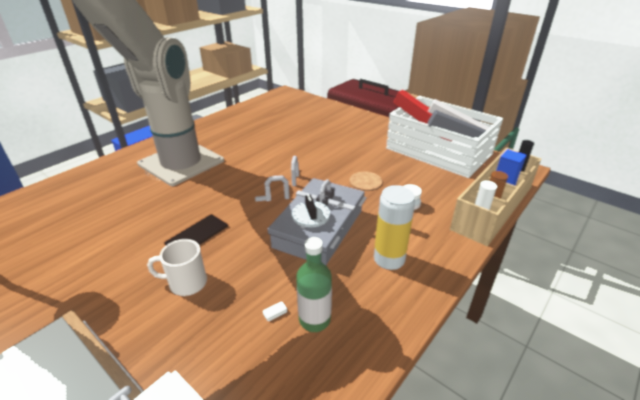

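View pics/side0.png

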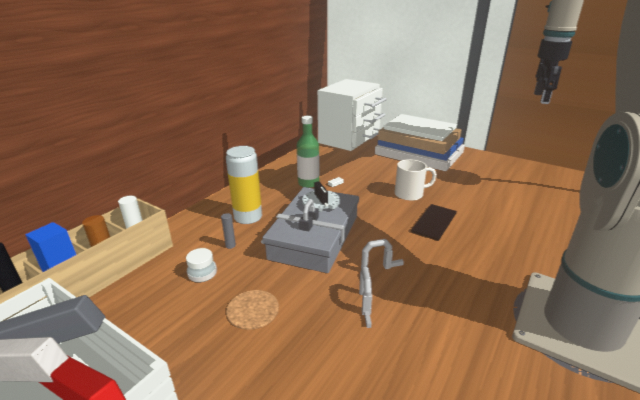

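The scene view shows the box at about (318,220), dial at (310,213), a larger decoy shackle at (275,185), the coaster at (366,180), the can at (393,230) and the bottle at (314,290). In the side view the box is at (313,225), the coaster at (253,308) and the decoy at (375,280).

```bash
cat > h.py <<'E'
import numpy as np,cv2
def cloud(d,T=None):
    T=d["T"] if T is None else T
    z=d["range_z"].astype(float);v,u=np.mgrid[:z.shape[0],:z.shape[1]]
    P=np.stack([(u-d["cx"])/d["fx"]*z,(v-d["cy"])/d["fy"]*z,z],-1)
    W=P@T[:3,:3].T+T[:3,3];W[z<=0]=np.nan
    return W
def ray(d,u,v,h,T=None):
    T=d["T"] if T is None else T
    r=T[:3,:3]@np.array([(u-d["cx"])/d["fx"],(v-d["cy"])/d["fy"],1.]);o=T[:3,3]
    return o+r*(h-o[2])/r[2]
E
python3 - <<'E'
import numpy as np,cv2
from h import *
for n,box,co in(("scene",(260,140,372,270),(345,165,390,195)),("side",(260,170,365,272),(220,285,285,332))):
    d=dict(np.load(n+"0.npz"));W=cloud(d);hsv=cv2.cvtColor(d["color"],cv2.COLOR_RGB2HSV)
    m=np.zeros(W.shape[:2],bool);m[box[1]:box[3],box[0]:box[2]]=1
    m&=(hsv[...,1]<70)&(abs(W[...,2]-66)<5)
    k,l,st,_=cv2.connectedComponentsWithStats(m.astype(np.uint8));i=1+st[1:,4].argmax();
    p=W[m&(hsv[...,1]<70)][:,:2].astype(np.float32)
    p=p if n=="x" else W[l==i][:,:2].astype(np.float32)
    print(n,"lid",len(p),cv2.minAreaRect(p),np.median(W[l==i][:,2]))
    m2=np.zeros_like(m);m2[co[1]:co[3],co[0]:co[2]]=1
    m2&=(abs(W[...,2]-5)<6)
    x,y=co[0],co[1]
    # coaster by hue/saturation: lighter than the desk
    c=(co[0]+co[2])//2,(co[1]+co[3])//2
    print("hsv coaster",np.median(hsv[c[1]-5:c[1]+5,c[0]-8:c[0]+8].reshape(-1,3),0),"edge",hsv[co[1],co[0]],hsv[co[3],co[2]])
    mm=m2&(W[...,2]>2.5);q=W[mm][:,:2].astype(np.float32);print("coaster",len(q),cv2.minEnclosingCircle(q),q.mean(0))
    for z0 in (85,100,118,170): 
        mm=m.copy()*0
    hi=np.zeros_like(m);hi[box[1]:box[3],box[0]:box[2]]=1;hi&=(W[...,2]>92)&(W[...,2]<125)
    print("high pts", [ (int(a),int(b)) for a,b in W[hi][::12,:2]])
E
```

```text
scene lid 2531 ((568.6941528320312, 36.14714050292969), (161.53904724121094, 248.64816284179688), 14.929512023925781) 66.0618510092886
hsv coaster [ 16. 102. 231.] edge [ 13 137 193] [ 95   6 244]
coaster 484 ((539.2009887695312, 324.685302734375), 85.01719665527344) [536.17426 300.48068]
high pts [(554, 87), (561, 73), (561, 62), (567, 67), (558, 94), (568, 57), (566, 52), (560, 52), (552, 4), (555, 1), (554, 1), (570, -1), (577, 47), (575, -14), (581, -10), (588, -11), (565, -6), (582, -18), (597, -24), (603, -25), (606, -21), (591, -25), (604, -26), (589, -23), (605, -23), (602, -26)]
side lid 2888 ((570.9487915039062, 36.675872802734375), (161.83998107910156, 247.72813415527344), 14.767000198364258) 65.81424668621048
hsv coaster [ 15. 124. 198.] edge [ 14 150 178] [ 14 154 182]
coaster 1567 ((542.9700317382812, 300.8280334472656), 56.84440231323242) [535.539   302.05698]
high pts [(603, -29), (594, -20), (597, -10), (588, -11), (579, -9), (571, -7), (566, -4), (562, 2), (562, 5), (562, 11), (564, 12), (563, 13), (561, 13), (558, 7), (554, 5), (564, 56), (561, 61), (560, 66), (559, 72), (563, 51), (557, 86), (556, 84), (570, 57), (564, 57), (561, 58), (552, 89), (552, 94), (560, 95)]
```

Request:
{"op": "step_arm", "data": {
  "plan": [
    {"dx": 0.14, "dy": -0.116, "gripper": 0.6},
    {"dx": 0.14, "dy": -0.116, "gripper": 0.6},
    {"dx": 0.14, "dy": -0.116, "gripper": 0.6},
    {"dx": 0.14, "dy": -0.116, "gripper": 0.6},
    {"dx": 0.14, "dy": -0.116, "gripper": 0.6},
    {"dx": 0.14, "dy": -0.116, "gripper": 0.6},
    {"dx": 0.14, "dy": -0.116, "gripper": 0.6},
    {"dx": 0.14, "dy": -0.116, "gripper": 0.6},
    {"dx": 0.14, "dy": -0.116, "gripper": 0.6},
    {"dx": 0.14, "dy": -0.116, "gripper": 0.6},
    {"dx": 0.14, "dy": -0.116, "gripper": 0.6},
    {"dx": 0.14, "dy": -0.116, "gripper": 0.6},
    {"dx": 0.14, "dy": -0.116, "gripper": 0.6},
    {"az": -0.113, "gripper": 0.6},
    {"az": -0.113, "gripper": 0.6},
    {"az": -0.113, "gripper": 0.6},
    {"az": -0.113, "gripper": 0.6},
    {"az": -0.113, "gripper": 0.6},
    {"az": -0.113, "gripper": 0.6},
    {"az": -0.113, "gripper": 0.6}
  ]
}}

```text
invalid input
```

Request:
{"op": "step_arm", "data": {
  "plan": [
    {"az": -0.113, "gripper": 0.6},
    {"az": -0.113, "gripper": 0.6},
    {"az": -0.113, "gripper": 0.6},
    {"az": -0.113, "gripper": 0.6},
    {"az": -0.113, "gripper": 0.6},
    {"az": -0.113, "gripper": 0.6},
    {"gripper": 0.6},
    {"gripper": 0.6}
  ]
}}

```text
invalid input
```

```bash
cat >> h.py <<'E'
from scipy.spatial.transform import Rotation as Rn
def wrist(ctrl,name):
    s=ctrl.read_state();d=ctrl.get_image("wrist")
    A=np.eye(4);A[:3,:3]=Rn.from_euler("xyz",s["tool_rot"]).as_matrix();A[:3,3]=s["eef_pos"]
    d["T"]=A@d["T_tool_cam"];np.savez(name+".npz",**d)
    cv2.imwrite(f"pics/{name}.png",d["color"][:,:,::-1])
    print(s["clock"],np.round(s["eef_pos"],1),np.round(s["tool_rot"],3),"q",np.round(s["qpos"],2),s["width"],np.round(s["force"],1))
    return d
E
python3 - <<'E'
from cell import ctrl
from h import *
d=wrist(ctrl,"w1")
E
```

```text
0.1 [ 214.  -613.2  252.5] [-3.14   0.     0.336] q [ 1.17  0.63  0.04  1.52 -0.03  1.   -0.02] 85.72367504240813 [-0.2 -0.1  1. ]
```

View pics/w1.png

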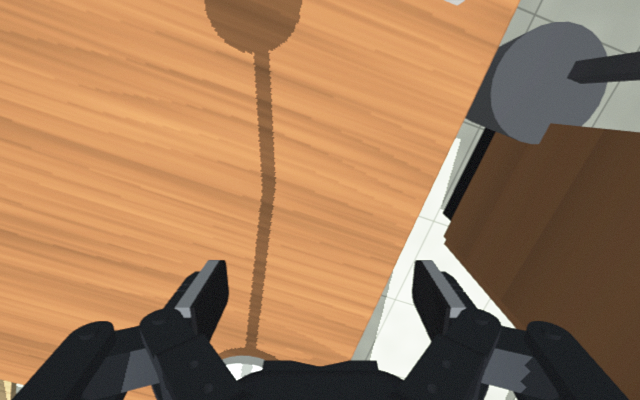

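The moves were refused, so this picture shows only bare desk and the fingers. I'll send rows with every key filled in.

Request:
{"op": "step_arm", "data": {
  "plan": [
    {"dx": 0.14, "dy": -0.116, "dz": 0, "ax": 0, "ay": 0, "az": 0, "gripper": 0.6},
    {"dx": 0.14, "dy": -0.116, "dz": 0, "ax": 0, "ay": 0, "az": 0, "gripper": 0.6},
    {"dx": 0.14, "dy": -0.116, "dz": 0, "ax": 0, "ay": 0, "az": 0, "gripper": 0.6},
    {"dx": 0.14, "dy": -0.116, "dz": 0, "ax": 0, "ay": 0, "az": 0, "gripper": 0.6},
    {"dx": 0.14, "dy": -0.116, "dz": 0, "ax": 0, "ay": 0, "az": 0, "gripper": 0.6},
    {"dx": 0.14, "dy": -0.116, "dz": 0, "ax": 0, "ay": 0, "az": 0, "gripper": 0.6},
    {"dx": 0.14, "dy": -0.116, "dz": 0, "ax": 0, "ay": 0, "az": 0, "gripper": 0.6},
    {"dx": 0.14, "dy": -0.116, "dz": 0, "ax": 0, "ay": 0, "az": 0, "gripper": 0.6},
    {"dx": 0.14, "dy": -0.116, "dz": 0, "ax": 0, "ay": 0, "az": 0, "gripper": 0.6},
    {"dx": 0.14, "dy": -0.116, "dz": 0, "ax": 0, "ay": 0, "az": 0, "gripper": 0.6},
    {"dx": 0.14, "dy": -0.116, "dz": 0, "ax": 0, "ay": 0, "az": 0, "gripper": 0.6},
    {"dx": 0.14, "dy": -0.116, "dz": 0, "ax": 0, "ay": 0, "az": 0, "gripper": 0.6},
    {"dx": 0.14, "dy": -0.116, "dz": 0, "ax": 0, "ay": 0, "az": 0, "gripper": 0.6}
  ]
}}

```text
clock: 1.78
eef_pos: [581.3, -5.1, 253.2]
tool_rot: [3.141, 0.0, 0.336]
force: [0.6, -1.2, 0.8]
width: 51.5
gripper_force: 0.0
```

Request:
{"op": "step_arm", "data": {
  "plan": [
    {"dx": 0, "dy": 0, "dz": 0, "ax": 0, "ay": 0, "az": -0.113, "gripper": 0.6},
    {"dx": 0, "dy": 0, "dz": 0, "ax": 0, "ay": 0, "az": -0.113, "gripper": 0.6},
    {"dx": 0, "dy": 0, "dz": 0, "ax": 0, "ay": 0, "az": -0.113, "gripper": 0.6},
    {"dx": 0, "dy": 0, "dz": 0, "ax": 0, "ay": 0, "az": -0.113, "gripper": 0.6},
    {"dx": 0, "dy": 0, "dz": 0, "ax": 0, "ay": 0, "az": -0.113, "gripper": 0.6},
    {"dx": 0, "dy": 0, "dz": 0, "ax": 0, "ay": 0, "az": -0.113, "gripper": 0.6},
    {"dx": 0, "dy": 0, "dz": 0, "ax": 0, "ay": 0, "az": -0.113, "gripper": 0.6},
    {"dx": 0, "dy": 0, "dz": 0, "ax": 0, "ay": 0, "az": -0.113, "gripper": 0.6},
    {"dx": 0, "dy": 0, "dz": 0, "ax": 0, "ay": 0, "az": -0.113, "gripper": 0.6},
    {"dx": 0, "dy": 0, "dz": 0, "ax": 0, "ay": 0, "az": -0.113, "gripper": 0.6},
    {"dx": 0, "dy": 0, "dz": 0, "ax": 0, "ay": 0, "az": -0.113, "gripper": 0.6},
    {"dx": 0, "dy": 0, "dz": 0, "ax": 0, "ay": 0, "az": -0.113, "gripper": 0.6},
    {"dx": 0, "dy": 0, "dz": 0, "ax": 0, "ay": 0, "az": -0.113, "gripper": 0.6},
    {"dx": 0, "dy": 0, "dz": 0, "ax": 0, "ay": 0, "az": 0, "gripper": 0.6},
    {"dx": 0, "dy": 0, "dz": 0, "ax": 0, "ay": 0, "az": 0, "gripper": 0.6}
  ]
}}

```text
clock: 3.65
eef_pos: [580.5, -6.8, 253.2]
tool_rot: [-3.141, -0.0, 2.64]
force: [-0.1, -0.4, 0.0]
width: 50.8
gripper_force: 0.0
```

```bash
python3 - <<'E'
from cell import ctrl
from h import *
d=wrist(ctrl,"w2")
E
```

```text
3.65 [580.5  -6.8 253.2] [-3.141 -0.     2.64 ] q [ 0.37  0.6  -0.64  1.7   0.41  0.98  0.64] 50.80032571483534 [-0.1 -0.4  0. ]
```

View pics/w2.png

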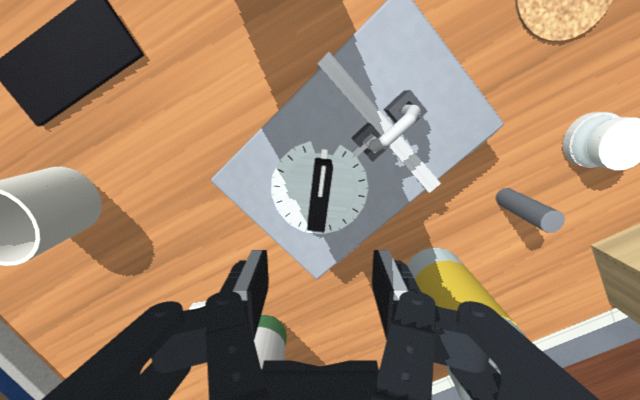

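The wrist view shows the dial at (320,190) with the bar running from (315,230) to (323,155), nose upward. The shackle bridge is at (402,128), and the yellow can (440,285) and bottle (270,340) lie close to the fingers.

```bash
python3 - <<'E'
from h import *
d=dict(np.load("w2.npz"));W=cloud(d);hsv=cv2.cvtColor(d["color"],cv2.COLOR_RGB2HSV)
def blob(m,b):
    k=np.zeros(m.shape,np.uint8);k[b[1]:b[3],b[0]:b[2]]=m[b[1]:b[3],b[0]:b[2]];return k.astype(bool)
m=blob(W[...,2]>100,(270,145,375,245))
p=W[m&(W[...,2]>114)][:,:2].astype(np.float32);r=cv2.minAreaRect(p);print("bar",len(p),r, np.median(W[m][:,2]))
b=cv2.fitLine(p,cv2.DIST_L2,0,.01,.01).ravel();print("dir deg",np.degrees(np.arctan2(b[1],b[0])),b[2:])
m=blob((abs(W[...,2]-84)<4),(250,130,385,245));p=W[m][:,:2].astype(np.float32);print("disc",cv2.minEnclosingCircle(p))
m=blob(W[...,2]>110,(370,90,440,165));p=W[m][:,:2].astype(np.float32);print("shackle",len(p),cv2.minAreaRect(p),W[m][:,2].max())
m=blob(abs(W[...,2]-66)<3,(205,0,510,280));p=W[m][:,:2].astype(np.float32);print("lid",cv2.minAreaRect(p))
for n,c in(("scene",(375,185,412,270)),("side",(225,145,262,222))):
    e=dict(np.load(n+"0.npz"));V=cloud(e);m=blob(V[...,2]>150,c);print(n,"can",cv2.minEnclosingCircle(V[m][:,:2].astype(np.float32)))
for n,c in(("scene",(295,238,332,330)),("side",(295,115,320,187))):
    e=dict(np.load(n+"0.npz"));V=cloud(e);m=blob(V[...,2]>180,c);print(n,"bottle",cv2.minEnclosingCircle(V[m][:,:2].astype(np.float32)))
e=dict(np.load("side0.npz"));h=cv2.cvtColor(e["color"],cv2.COLOR_RGB2HSV);V=cloud(e)
for th in (135,140):
    m=blob((h[...,1]<th),(220,285,285,332));m=cv2.morphologyEx(m.astype(np.uint8),cv2.MORPH_CLOSE,np.ones((5,5)))
    cs=max(cv2.findContours(m,0,1)[0],key=cv2.contourArea)
    q=np.array([ray(e,u,v,5)[:2] for u,v in cs[:,0]],np.float32);print("coaster",cv2.fitEllipse(q))
E
```

```text
bar 1286 ((572.714111328125, 4.517032623291016), (35.94373321533203, 90.52749633789062), 32.05842208862305) 118.21128947432058
dir deg -36.581688 [579.54626    -7.8170147]
disc ((577.949951171875, 2.8260536193847656), 58.01844787597656)
shackle 748 ((559.964111328125, 72.354248046875), (9.9534330368042, 47.670475006103516), 14.194014549255371) 125.06113777700872
lid ((626.1663208007812, 49.38819885253906), (279.92352294921875, 245.54408264160156), 14.500008583068848)
scene can ((773.02734375, 54.76123046875), 37.11078643798828)
side can ((771.79248046875, 58.35503387451172), 36.59281539916992)
scene bottle ((748.6605834960938, -190.1664581298828), 15.683320999145508)
side bottle ((750.421630859375, -188.31675720214844), 16.058124542236328)
coaster ((535.5280151367188, 300.5836486816406), (98.5833969116211, 100.55622100830078), 53.94794464111328)
coaster ((535.45068359375, 300.58184814453125), (99.50096893310547, 101.92030334472656), 58.04735565185547)
```

Request:
{"op": "step_arm", "data": {
  "plan": [
    {"dx": 0, "dy": 0, "dz": 0.1, "ax": 0, "ay": 0, "az": 0.07, "gripper": 0.6},
    {"dx": 0, "dy": 0, "dz": 0.1, "ax": 0, "ay": 0, "az": 0, "gripper": 0.6},
    {"dx": 0, "dy": 0, "dz": 0.1, "ax": 0, "ay": 0, "az": 0, "gripper": 0.6},
    {"dx": 0, "dy": 0, "dz": 0.07, "ax": 0, "ay": 0, "az": 0, "gripper": 0.6},
    {"dx": 0, "dy": 0, "dz": 0.05, "ax": 0, "ay": 0, "az": 0, "gripper": 0.6},
    {"dx": 0, "dy": 0, "dz": 0.05, "ax": 0, "ay": 0, "az": 0, "gripper": 0.6},
    {"dx": 0, "dy": 0, "dz": 0, "ax": 0, "ay": 0, "az": 0, "gripper": 0.6}
  ]
}}

```text
clock: 4.58
eef_pos: [580.1, -6.7, 111.5]
tool_rot: [-3.141, -0.001, 2.533]
force: [0.1, -0.2, 1.7]
width: 51.4
gripper_force: 0.0
```

Request:
{"op": "step_arm", "data": {
  "plan": [
    {"dx": 0, "dy": 0, "dz": 0, "ax": 0, "ay": 0, "az": 0, "gripper": 0},
    {"dx": 0, "dy": 0, "dz": 0, "ax": 0, "ay": 0, "az": 0, "gripper": 0},
    {"dx": 0, "dy": 0, "dz": 0, "ax": 0, "ay": 0, "az": 0, "gripper": 0},
    {"dx": 0, "dy": 0, "dz": 0, "ax": 0, "ay": 0, "az": 0, "gripper": 0}
  ]
}}

```text
clock: 5.08
eef_pos: [580.8, -7.3, 113.3]
tool_rot: [-3.141, 0.001, 2.533]
force: [-2.7, -1.6, 6.5]
width: 15.1
gripper_force: 59.2
```

Request:
{"op": "step_arm", "data": {
  "plan": [
    {"dx": 0, "dy": 0, "dz": 0, "ax": 0, "ay": 0, "az": 0.056, "gripper": 0},
    {"dx": 0, "dy": 0, "dz": 0, "ax": 0, "ay": 0, "az": 0.056, "gripper": 0},
    {"dx": 0, "dy": 0, "dz": 0, "ax": 0, "ay": 0, "az": 0.056, "gripper": 0},
    {"dx": 0, "dy": 0, "dz": 0, "ax": 0, "ay": 0, "az": 0.056, "gripper": 0},
    {"dx": 0, "dy": 0, "dz": 0, "ax": 0, "ay": 0, "az": 0, "gripper": 0}
  ]
}}

```text
clock: 5.7
eef_pos: [581.1, -6.9, 113.3]
tool_rot: [3.141, 0.001, 2.182]
force: [-1.4, -1.3, 5.8]
width: 15.1
gripper_force: 59.3
```

Request:
{"op": "step_arm", "data": {
  "plan": [
    {"dx": 0, "dy": 0, "dz": 0, "ax": 0, "ay": 0, "az": 0.056, "gripper": 0},
    {"dx": 0, "dy": 0, "dz": 0, "ax": 0, "ay": 0, "az": 0.056, "gripper": 0},
    {"dx": 0, "dy": 0, "dz": 0, "ax": 0, "ay": 0, "az": 0.056, "gripper": 0},
    {"dx": 0, "dy": 0, "dz": 0, "ax": 0, "ay": 0, "az": 0.056, "gripper": 0},
    {"dx": 0, "dy": 0, "dz": 0, "ax": 0, "ay": 0, "az": 0, "gripper": 0},
    {"dx": 0, "dy": 0, "dz": 0, "ax": 0, "ay": 0, "az": 0, "gripper": 0}
  ]
}}

```text
clock: 6.45
eef_pos: [581.6, -6.7, 113.3]
tool_rot: [3.139, 0.001, 1.832]
force: [-0.9, -1.0, 5.8]
width: 15.1
gripper_force: 59.3
```

Now release the bar with a small opening, rise, and check.

Request:
{"op": "step_arm", "data": {
  "plan": [
    {"dx": 0, "dy": 0, "dz": 0, "ax": 0, "ay": 0, "az": 0, "gripper": 0.55},
    {"dx": 0, "dy": 0, "dz": 0, "ax": 0, "ay": 0, "az": 0, "gripper": 0.55},
    {"dx": 0, "dy": 0, "dz": 0, "ax": 0, "ay": 0, "az": 0, "gripper": 0.55},
    {"dx": 0, "dy": 0, "dz": -0.1, "ax": 0, "ay": 0, "az": 0, "gripper": 0.55},
    {"dx": 0, "dy": 0, "dz": -0.15, "ax": 0, "ay": 0, "az": 0, "gripper": 0.55},
    {"dx": 0, "dy": 0, "dz": -0.15, "ax": 0, "ay": 0, "az": 0, "gripper": 0.55},
    {"dx": 0, "dy": 0, "dz": 0, "ax": 0, "ay": 0, "az": 0, "gripper": 0.55},
    {"dx": 0, "dy": 0, "dz": 0, "ax": 0, "ay": 0, "az": 0, "gripper": 0.55}
  ]
}}

```text
clock: 7.45
eef_pos: [580.1, -6.8, 231.8]
tool_rot: [-3.141, -0.0, 1.83]
force: [-0.2, -1.1, -0.5]
width: 46.8
gripper_force: 0.0
```

```bash
python3 - <<'E'
from cell import ctrl
from h import *
d=wrist(ctrl,"w3");W=cloud(d);hsv=cv2.cvtColor(d["color"],cv2.COLOR_RGB2HSV)
m=(W[...,2]>110)&(W[...,2]<124);k,l,st,c=cv2.connectedComponentsWithStats(m.astype(np.uint8))
for i in range(1,k):
    if 60<st[i,4]<4000:
        p=W[l==i][:,:2].astype(np.float32);b=cv2.fitLine(p,cv2.DIST_L2,0,.01,.01).ravel()
        print(c[i],st[i,4],cv2.minAreaRect(p),np.degrees(np.arctan2(b[1],b[0])),np.median(W[l==i][:,2]))
E
```

```text
7.45 [580.1  -6.8 231.8] [-3.141 -0.     1.83 ] q [ 0.21  0.57 -0.38  1.73  0.26  0.88 -0.03] 46.845979099223555 [-0.2 -1.1 -0.5]
[322.54966887  92.43046358] 906 ((560.172119140625, 72.68978118896484), (9.74495792388916, 48.45975875854492), 14.570436477661133) -75.648224 121.5274404413249
[549.71943049 175.74371859] 1194 ((748.8532104492188, 57.439064025878906), (73.11209869384766, 30.947954177856445), 85.71147155761719) 85.07565 117.37513322650173
[321.61667787 204.16812374] 1487 ((580.9440307617188, -8.079286575317383), (15.463565826416016, 59.453670501708984), 14.46194839477539) -75.51673 118.22316193854542
[444.57673267 392.61386139] 404 ((749.3941650390625, -162.18017578125), (9.91497802734375, 43.742244720458984), 88.32001495361328) 5.5817394 117.17428904548504
```

View pics/w3.png

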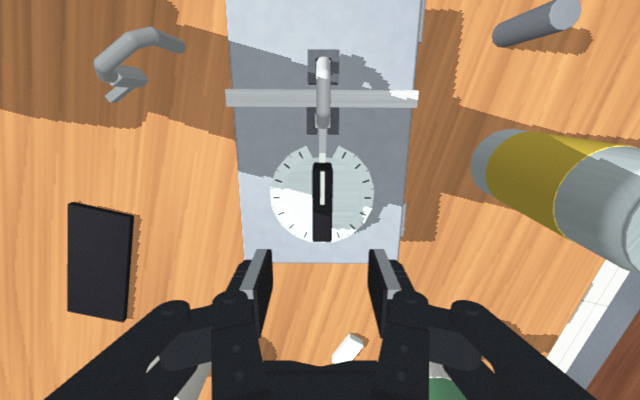

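The wrist view shows the bar (322,204) in line with the shackle (322,92). The bar lies at 104.5° and the dial-to-shackle line at 104.4°, so the notch faces the shackle. Next I go over the shackle, descend and pinch.

Request:
{"op": "step_arm", "data": {
  "plan": [
    {"dx": 0.137, "dy": 0.0015, "dz": 0, "ax": 0, "ay": 0, "az": 0, "gripper": 0.55},
    {"dx": 0.137, "dy": 0.0015, "dz": 0, "ax": 0, "ay": 0, "az": 0, "gripper": 0.55},
    {"dx": 0, "dy": 0, "dz": 0.1, "ax": 0, "ay": 0, "az": 0, "gripper": 0.55},
    {"dx": 0, "dy": 0, "dz": 0.1, "ax": 0, "ay": 0, "az": 0, "gripper": 0.55},
    {"dx": 0, "dy": 0, "dz": 0.08, "ax": 0, "ay": 0, "az": 0, "gripper": 0.55},
    {"dx": 0, "dy": 0, "dz": 0.05, "ax": 0, "ay": 0, "az": 0, "gripper": 0.55},
    {"dx": 0, "dy": 0, "dz": 0.04, "ax": 0, "ay": 0, "az": 0, "gripper": 0.55},
    {"dx": 0, "dy": 0, "dz": 0, "ax": 0, "ay": 0, "az": 0, "gripper": 0.55}
  ]
}}

```text
clock: 8.5
eef_pos: [560.0, 73.0, 120.5]
tool_rot: [-3.14, -0.0, 1.83]
force: [-0.0, 0.2, 0.9]
width: 46.9
gripper_force: 0.0
```

Request:
{"op": "step_arm", "data": {
  "plan": [
    {"dx": 0, "dy": 0, "dz": 0, "ax": 0, "ay": 0, "az": 0, "gripper": 0},
    {"dx": 0, "dy": 0, "dz": 0, "ax": 0, "ay": 0, "az": 0, "gripper": 0},
    {"dx": 0, "dy": 0, "dz": 0, "ax": 0, "ay": 0, "az": 0, "gripper": 0},
    {"dx": 0, "dy": 0, "dz": 0, "ax": 0, "ay": 0, "az": 0, "gripper": 0},
    {"dx": 0, "dy": 0, "dz": 0, "ax": 0, "ay": 0, "az": 0, "gripper": 0}
  ]
}}

```text
clock: 9.12
eef_pos: [561.1, 73.2, 122.2]
tool_rot: [3.14, 0.0, 1.829]
force: [-0.4, -0.3, 6.7]
width: 8.0
gripper_force: 58.7
```

Request:
{"op": "step_arm", "data": {
  "plan": [
    {"dx": 0, "dy": 0, "dz": -0.02, "ax": 0, "ay": 0, "az": 0, "gripper": 0},
    {"dx": 0, "dy": 0, "dz": -0.02, "ax": 0, "ay": 0, "az": 0, "gripper": 0},
    {"dx": 0, "dy": 0, "dz": 0, "ax": 0, "ay": 0, "az": 0, "gripper": 0}
  ]
}}

```text
clock: 9.5
eef_pos: [560.6, 73.0, 133.7]
tool_rot: [3.141, 0.0, 1.83]
force: [0.3, -0.1, -2.4]
width: 8.3
gripper_force: 58.4
```

Request:
{"op": "step_arm", "data": {
  "plan": [
    {"dx": 0, "dy": 0, "dz": -0.03, "ax": 0, "ay": 0, "az": 0, "gripper": 0},
    {"dx": 0, "dy": 0, "dz": -0.04, "ax": 0, "ay": 0, "az": 0, "gripper": 0},
    {"dx": 0, "dy": 0, "dz": -0.06, "ax": 0, "ay": 0, "az": 0, "gripper": 0},
    {"dx": 0, "dy": 0, "dz": -0.07, "ax": 0, "ay": 0, "az": 0, "gripper": 0},
    {"dx": 0, "dy": 0, "dz": -0.07, "ax": 0, "ay": 0, "az": 0, "gripper": 0},
    {"dx": 0, "dy": 0, "dz": -0.07, "ax": 0, "ay": 0, "az": 0, "gripper": 0},
    {"dx": 0, "dy": 0, "dz": -0.05, "ax": 0, "ay": 0, "az": 0, "gripper": 0},
    {"dx": 0, "dy": 0, "dz": 0, "ax": 0, "ay": 0, "az": 0, "gripper": 0},
    {"dx": 0, "dy": 0, "dz": 0, "ax": 0, "ay": 0, "az": 0, "gripper": 0}
  ]
}}

```text
clock: 10.62
eef_pos: [560.0, 72.8, 249.7]
tool_rot: [-3.14, 0.0, 1.83]
force: [-0.3, 0.3, -2.0]
width: 8.0
gripper_force: 58.5
```

```bash
python3 - <<'E'
from cell import ctrl
from h import *
d=wrist(ctrl,"w4")
a=ctrl.get_image("side");np.savez("s4.npz",**a);b=ctrl.get_image("scene")
cv2.imwrite("pics/s4.png",np.hstack([cv2.resize(a["color"][80:330,180:480],(400,333)),cv2.resize(b["color"][80:330,180:480],(400,333))])[:,:,::-1])
E
```

```text
10.625 [560.   72.8 249.7] [-3.14  0.    1.83] q [ 0.08  0.53 -0.39  1.76  0.25  0.9  -0.16] 8.029152891680658 [-0.3  0.3 -2. ]
```

View pics/s4.png

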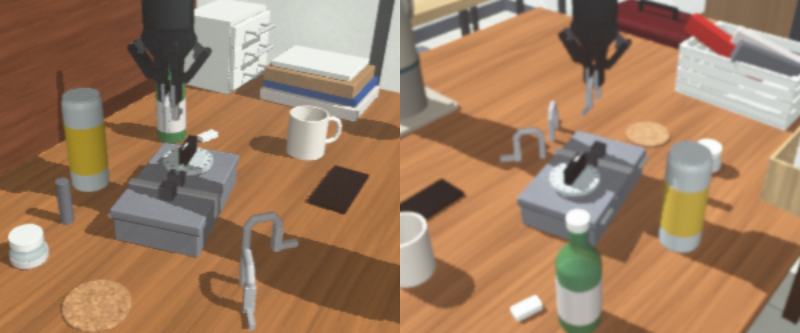

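The shackle is held, arch up, out of the lock, and everything else is undisturbed. Next I carry it over the coaster.

Request:
{"op": "step_arm", "data": {
  "plan": [
    {"dx": 0.035, "dy": 0.005, "dz": 0, "ax": 0, "ay": 0, "az": 0, "gripper": 0},
    {"dx": 0.07, "dy": 0.01, "dz": 0, "ax": 0, "ay": 0, "az": 0, "gripper": 0},
    {"dx": 0.09, "dy": 0.014, "dz": 0, "ax": 0, "ay": 0, "az": 0, "gripper": 0},
    {"dx": 0.09, "dy": 0.014, "dz": 0, "ax": 0, "ay": 0, "az": 0, "gripper": 0},
    {"dx": 0.09, "dy": 0.014, "dz": 0, "ax": 0, "ay": 0, "az": 0, "gripper": 0},
    {"dx": 0.09, "dy": 0.014, "dz": 0, "ax": 0, "ay": 0, "az": 0, "gripper": 0},
    {"dx": 0.09, "dy": 0.014, "dz": 0, "ax": 0, "ay": 0, "az": 0, "gripper": 0},
    {"dx": 0.09, "dy": 0.014, "dz": 0, "ax": 0, "ay": 0, "az": 0, "gripper": 0},
    {"dx": 0.07, "dy": 0.01, "dz": 0, "ax": 0, "ay": 0, "az": 0, "gripper": 0},
    {"dx": 0.04, "dy": 0.006, "dz": 0, "ax": 0, "ay": 0, "az": 0, "gripper": 0},
    {"dx": 0, "dy": 0, "dz": 0, "ax": 0, "ay": 0, "az": 0, "gripper": 0},
    {"dx": 0, "dy": 0, "dz": 0, "ax": 0, "ay": 0, "az": 0, "gripper": 0},
    {"dx": 0, "dy": 0, "dz": 0, "ax": 0, "ay": 0, "az": 0, "gripper": 0},
    {"dx": 0, "dy": 0, "dz": 0, "ax": 0, "ay": 0, "az": 0, "gripper": 0}
  ]
}}

```text
clock: 12.52
eef_pos: [536.2, 300.1, 250.4]
tool_rot: [3.142, 0.0, 1.828]
force: [0.7, -0.9, -1.6]
width: 7.9
gripper_force: 58.5
```

```bash
python3 - <<'E'
from cell import ctrl
from h import *
d=wrist(ctrl,"w5")
a=ctrl.get_image("side");b=ctrl.get_image("scene")
W=cloud(a);m=(W[...,2]>185)&(W[...,2]<222)&(np.hypot(W[...,0]-535.5,W[...,1]-300.6)<60);print("legs",m.sum(),W[m].mean(0) if m.any() else 0)
cv2.imwrite("pics/s5.png",np.hstack([cv2.resize(a["color"][100:350,130:430],(400,333)),cv2.resize(b["color"][60:310,200:500],(400,333))])[:,:,::-1])
E
```

```text
12.525 [536.2 300.1 250.4] [3.142 0.    1.828] q [-0.32  0.6  -0.38  1.62  0.26  0.97 -0.53] 7.937736606722666 [ 0.7 -0.9 -1.6]
legs 230 [536.54654345 294.56284738 206.22196053]
```

View pics/s5.png

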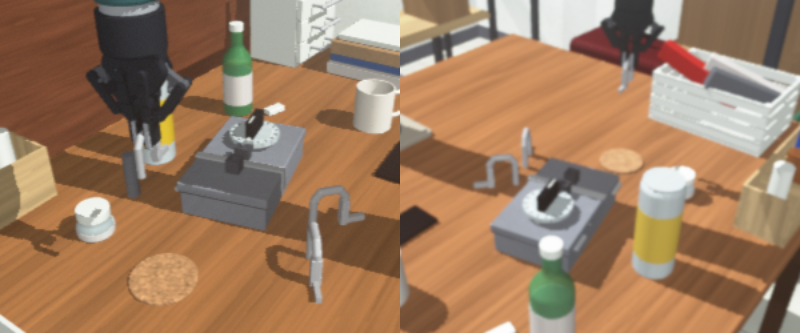

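The shackle hangs upright over the coaster, still gripped at 58 N, and the bystanders have not moved. I'm handing the job in.

```bash
python3 -c "
from cell import ctrl
print(ctrl.finish_job())"
```

```text
the job is handed in; nothing more can be done
None
```

I handed the job in at about 12.6 s: the dial was turned two clicks to its 0 position, the shackle was pulled straight up out of the lock, and it is held still, arch up, about 19 cm above the centre of the coaster, with nothing else seen to move (no verdict was returned).

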